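Clamp a slotted weight in the marking fixture

ROBOT

A 6-joint arm with a two-finger parallel gripper is mounted at the origin on a cart in front of the work surface, level with it; the furniture and walls round the work are solid. World frame = base frame: x ahead of the robot, y to its left, z up, the work surface at z = 0. Lengths are in mm, angles in rad, forces in N, time in s.
With the tool pointing down it reaches from about 275 to 975 mm from the base axis. Payload 8.4 kg.
Tool frame: the origin (TCP) lies between the finger pads; the fingertips stand 19 mm ahead of it and the grasp point (between the pads) is the TCP (env.finger_overhang is the z of the fingertips in the tool frame, in mm); z points along the fingers, y is the line along which they close (so a half turn about z gives the same grasp; the last joint's range is limited). The gripper opens to 92 mm and grips with 3 to 60 N. Pads are 20 mm wide; open, the fingers measure 128 mm over their backs; the gripper's body (75 mm by 189 mm) begins 69 mm behind the grasp point.
Start: joints at [-0.002, 0.353, 1.633, -0, 1.155, -0.002], TCP at [625.002, -0, 233.583] pointing down, gripper open.
Joint ranges: [-2.63, 2.63], [-0.92, 2.1], [0.06, 2.66], [-1.3, 4.44], [0, 2.69], [-3.02, 3.02]. Speed limits (rad/s): [2.22, 2.22, 2.79, 3.14, 3.14, 3.14].

INTERFACE

Orientations are given as a unit quaternion [w, x, y, z].
In Python, from rig import env gives the robot as it stands. Calls block until the motion is done:
- env.reach(position, orientation): joint-space move of the TCP to a pose.
- env.move_l(position, ori=None, rate=150): straight line of the TCP; ori=None keeps the orientation; rate is the mean speed in mm/s.
- env.movej(angles): joint-space move.
- env.gripper_to(opening, effort=None): opening from 0.0 (shut) to 1.0 (fully open); effort is the grip in N (None keeps the last); returns when the fingers have stopped.
- env.sleep(seconds).
- env.inverse_kinematics(position, orientation): joint angles nearest the present ones, or None.
- env.get_obs(): the state.
- env.get_image(name): name is "scene" or "side" or "wrist"; returns the picture (420x560x3 uint8, blue, green, red); there is no depth.
- env.get_calibration(name): a dict with "fx", "fy", "cx", "cy" (pixels), "R" (3x3) and "t" (3): a world point X has camera coordinates R X + t. Camera axes: x right, y down, z forward; pixel columns grow to the right and rows downward; lengths in mm; the calibration is good to about 2 mm. A picture is of the moment at which its call begins: read the wrist's pose just before it. get_calibration takes no time and is no camera call; for the wrist camera it gives the pose at the moment of the call.
A pose or a line that the arm cannot do raises env.IKError and nothing moves.
- env.hand_in(): hands the job in; it is judged then, once.
The state is a dict: "t": time; "q": joint angles; "qd": joint speeds; "tau": joint torques, N m; "tool_pos": TCP position; "ee_rot": TCP orientation; "force": force on the tool from outside, world axes, zero at the start; "ft_torque": the same for the moment, N m; "width": opening from 0.0 (shut) to 1.0 (fully open); "gripper_force": force on a finger pad.
Only numpy, scipy, OpenCV 4.12 (cv2) and the standard library are available. Lean on these libraries where they do the work, as an engineer would, in place of code of your own. Each camera call takes 0.05 s, during which the arm holds its last target. There are 200 camera calls.

TASK

Clamp the slotted weight that lies on the marking fixture's bed: swing the spring clip right up until it stays open by itself, slide the weight along the bed (without lifting it off) until it sits fully home against both locating pins, then lower the clip gently onto the weight, keeping hold of it so that it does not snap down, and let go. Leave the larger weight, the brush and the knurled plug beside the fixture where they are.

Things in the scene. Friction and masses are not known exactly. Their poses are not given: they have to be found in the camera images.
- fixture: Marking fixture, fixed to the bench: a dark steel plate 250 (x) x 140 (y) x 10 mm on low rubber feet. Origin: centre of its underside, on the bench. x runs along its length from the loading end near the robot to the clip's hinge bracket at the far end; z up. The plate's flat top (the bed) is 14 mm above the origin; the 150 mm at the loading end carry no fittings.
- home (a point): Point on the fixture at (30, 0, 19) mm in its frame: the centre of the weight when it lies flat on the bed touching both locating pins.
- pin_left (a point): Top centre of the left locating pin, at (54.4, 24.4, 23) mm in the fixture's frame; the right one is its mirror image at y = -24.4. Both are upright steel pins, 10 mm in diameter, standing 9 mm above the bed, fixed. They form a V open to the loading end: a weight pushed along the fixture's +x centres itself between them.
- clip_hinge (a point): Middle of the clip's hinge pin, at (90, 0, 40) mm in the fixture's frame, fixed; the hinge axis is the fixture's y. The dark steel hinge bracket is 30 mm long in x, 57 mm wide in y and rises to 59 mm above the bench.
- clip (a joint): Spring clip's angle, rad. 0: down, empty, foot 2 mm above the bed; about 0.135: foot resting on the weight at home; 1.8: raised against its stop, leaning 5 degrees beyond upright. Grows as the grip swings up and over towards the hinge. Over-centre spring: below about 1.25 it drives the clip down (2 to 3 N at the grip), above that up to the stop, where it stays. Let go on the way down, it snaps.
- clip_grip (a point): Centre of the grip: a black ribbed roller 16 mm in diameter, 26 mm long (along the fixture's y), at the free end of the clip's 14 mm wide steel arm, 108 mm from the hinge. It can be pinched on its two end faces through the whole swing, or hooked. In the fixture's frame: (-17, 0, 50) mm with the clip at 0, (-15, 0, 64) at 0.135, (123, 0, 143) raised; a circle about the hinge.
- clip_foot (a point): Middle of the underside of the clip's round rubber foot, 16 mm in diameter, below the arm, 60 mm along it from the hinge; it comes down on the middle of a weight at home. With the clip down no weight can pass beneath it.
- weight_center (a point): Centre (half-way up) of the weight to be clamped: a plain stainless slotted disc, 59 mm in diameter, 10 mm thick, about 0.2 kg, lying flat on the loading end of the bed, its centre 85 to 110 mm short of home.
- large_weight_center (a point): Centre of a larger slotted disc, 73 mm in diameter, 10 mm thick, on the bench to the right of the fixture's far half; not to be moved.
- brush_center (a point): Middle of a flat dust brush with a red handle, 150 x 24 x 10 mm, on the bench to the left of the fixture; not to be moved.
- plug_center (a point): Centre of a knurled steel blanking plug, 20 mm in diameter, 22 mm tall, standing on the bench to the right of the fixture; not to be moved.
Not all that is in view belongs to the job. Leave any black, brown or orange look-alike of the part that bears weight_center alone.

How it is judged (in metres and radians):
On the way, in this order (a step that is already met when the one before it is completed fails the run):
1. the clip is swung up past its centre and stands open, the weight not yet home (value of joint clip above 1.6 rad and horizontal distance between weight_center and home above 0.02 m), for 0.2 s.
2. the weight sits against both pins while the clip is still up (value of joint clip above 1.4 rad and horizontal distance between weight_center and home below 0.0035 m), for 0.2 s.
At the end, for the whole second after the job is handed in: The weight lies flat on the bed with its centre within 3.5 mm of home (against both pins), and the clip is down at rest on top of it (clip angle between 0.09 and 0.18 rad) (horizontal distance between weight_center and home below 0.0035 m and z of weight_center in the frame of home between -0.002 and 0.002 m and angle between weight_center's own z axis and vertical below 0.05 rad and value of joint clip between 0.09 and 0.18 rad and velocity of joint clip between -0.1 and 0.1 rad/s); the robot touches nothing.
It fails at once if the clip snaps down: it falls faster than 3.5 rad/s while its foot is still well (more than about 12 mm) above the weight (value of joint clip above 0.35 rad and velocity of joint clip below -3.5 rad/s).
It fails at once if the weight is lifted off the bed (more than 12 mm) instead of being slid (z of weight_center in the frame of home above 0.012 m).
It fails at once if the weight is pushed off the fixture (z of weight_center in the frame of home below -0.008 m).
It fails at once if the larger weight, the brush or the plug is moved by more than 20 mm (distance of any of large_weight_center, brush_center, plug_center from where it was at the start of the episode above 0.02 m).
It also fails if it takes over 69 s, if anything falls off the work surface, if the arm or the gripper's body presses on something with over 40 N, if the wrist force passes 120 N, or if a joint passes its speed limit or range.

## Working session

There is one attempt and no reset: what is moved stays moved. The work goes in short steps, each a Python script; the robot and the scene stay as the last script left them, time stands still between calls to the robot, and variables do not carry over. Pictures are saved under pics/ and viewed, at most 10 in all, crops included, and the job is handed in when it is done.

```bash
mkdir -p pics; ls; python3 - <<'E'
from rig import env
import cv2,numpy as np
a=env.get_image("scene");b=env.get_image("side");c=env.get_image("wrist")
for n,i in zip(("scene","side","wrist"),(a,b,c)):
    cv2.imwrite(f"pics/{n}0.png",i)
    k=env.get_calibration(n);print(n,k["fx"],k["cx"],k["cy"],np.round(k["R"],3).tolist(),np.round(k["t"],1))
print(env.get_obs())
E
```

```text
pics
scene 380.56969752858123 284.58820383731376 210.31573631183593 [[0.823, -0.567, -0.015], [-0.255, -0.346, -0.903], [0.507, 0.747, -0.429]] [-453.6  201.8  619.1]
side 494.8843441986185 282.18965140966003 212.12620651508558 [[0.883, -0.47, 0.019], [-0.212, -0.434, -0.876], [0.419, 0.769, -0.483]] [-486.9  155.   654.2]
wrist 339.84803284085393 281.92602761971506 208.54872650953777 [[1.0, -0.0, -0.002], [0.0, -0.958, 0.288], [-0.002, -0.288, -0.958]] [-625.1  -32.8  392.2]
{'t': 0.15, 'q': array([-2.38447592e-03,  3.53534811e-01,  1.63394377e+00,  1.00521889e-05,
        1.15520417e+00, -2.36292884e-03]), 'qd': array([-0.00030122, -0.00184031, -0.00068941,  0.00135214,  0.00027477,
        0.00089954]), 'tau': array([-8.47799656e-04, -5.94210899e+01, -3.34467816e+01,  6.96930941e-02,
        2.04021111e-02, -8.35750166e-05]), 'tool_pos': array([6.24645596e+02, 1.36795435e-02, 2.33015920e+02]), 'ee_rot': array([-3.89565245e-04,  7.07115731e-01,  7.07097621e-01, -3.81234218e-04]), 'force': array([ 0.23086023,  0.75330995, -0.4436211 ]), 'ft_torque': array([ 0.00616264, -0.00883378,  0.05544903]), 'gripper_force': 0.0, 'width': 0.9970135762646045}
```

View pics/scene0.png

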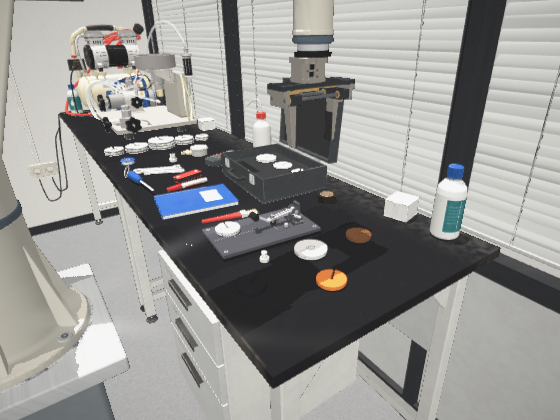

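View pics/side0.png

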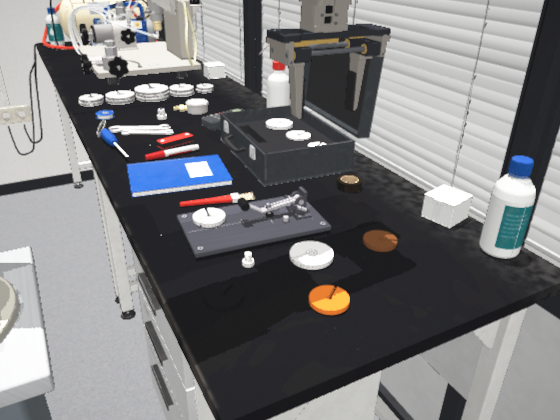

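View pics/wrist0.png

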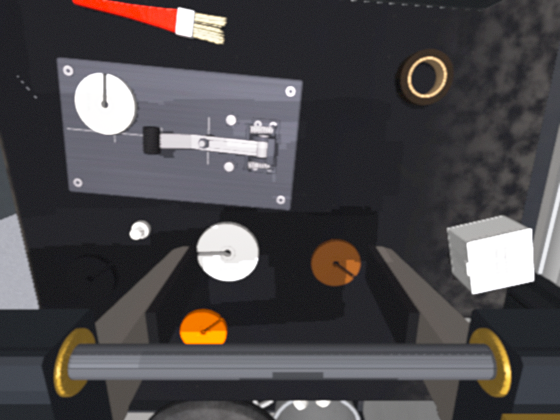

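The wrist view shows the fixture with corner screws near (68,71), (291,92), (78,183) and (281,200), and pins near (231,120) and (229,167). The grip roller is at (151,140) and the target weight at (105,104). The plain weight on the bed is the white one. The larger disc (228,252), plug (139,231) and brush (150,15) stand clear of it.

```bash
cat > h.py <<'E'
import numpy as np,cv2
from scipy.spatial.transform import Rotation as Ro
def ray(k,px,z):
    R=np.array(k["R"]);t=np.array(k["t"]);C=-R.T@t
    d=R.T@np.array([(px[0]-k["cx"])/k["fx"],(px[1]-k["cy"])/k["fy"],1.])
    return C+d*(z-C[2])/d[2]
def proj(k,X):
    p=np.array(k["R"])@np.array(X)+np.array(k["t"]);return np.array([k["fx"]*p[0]/p[2]+k["cx"],k["fy"]*p[1]/p[2]+k["cy"]])
def blob(g,px,r=7,thr=None):   # centroid of bright blob near px
    x,y=int(px[0]),int(px[1]);w=g[y-r:y+r+1,x-r:x+r+1].astype(float)
    w=np.clip(w-(np.median(w)+0.35*(w.max()-np.median(w)) if thr is None else thr),0,None)
    yy,xx=np.mgrid[-r:r+1,-r:r+1];return np.array([x+(w*xx).sum()/w.sum(),y+(w*yy).sum()/w.sum()])
def disc(g,px,thr=140):        # centre of the bright disc containing px (convex hull fills the slot)
    m=(g>thr).astype(np.uint8);m=cv2.morphologyEx(m,cv2.MORPH_OPEN,np.ones((5,5),np.uint8))
    c=[c for c in cv2.findContours(m,0,2)[0] if cv2.pointPolygonTest(cv2.convexHull(c),tuple(map(float,px)),False)>=0]
    c=max(c,key=cv2.contourArea);return cv2.fitEllipse(cv2.convexHull(c))
E
python3 - <<'E'
from h import *
from rig import env
k=env.get_calibration("wrist");im=cv2.imread("pics/wrist0.png");g=cv2.cvtColor(im,6)
S=[ray(k,blob(g,p),14) for p in [(68,71),(291,92),(78,183),(281,200)]]
P=[ray(k,blob(g,p),23) for p in [(231,120),(229,167)]]
for s in S+P: print(np.round(s,1))
ex=(S[1]-S[0]+S[3]-S[2]);th=np.arctan2(ex[1],ex[0]);ey=(S[0]-S[2]+S[1]-S[3]);pd=P[0]-P[1]
print("th",th,np.arctan2(-ey[0],ey[1]),np.arctan2(-pd[0],pd[1]),"centre",sum(S)/4)
c,s=np.cos(th),np.sin(th)
print("from pins",sum(P)/2-[54.4*c,54.4*s,0],"pin dist",np.linalg.norm(pd))
m=((im.max(2)<40)).astype(np.uint8)
w=disc(g,(105,104));print(w,ray(k,w[0],24))
x=cv2.getRectSubPix(g,(31,41),(151,140)).astype(float)<45
yy,xx=np.nonzero(x);print("roller",ray(k,(np.median(xx)+136,np.median(yy)+120),50))
for n,pt in (("big",(228,252)),("plug",(139,231))): print(n,ray(k,pt,10))
print("brush",ray(k,(110,8),10))
E
```

```text
[408.  116.6  14. ]
[633.5  96.4  14. ]
[397.8   0.7  14. ]
[623.5 -18.6  14. ]
[572.5  68.3  23. ]
[568.  20.  23.]
th -0.08732716482622606 -0.0873264279287197 -0.09240497860212149 centre [515.69719392  48.78487208  14.        ]
from pins [516.08466112  48.91393169  23.        ] pin dist 48.49766448294558
((104.22819519042969, 103.25006103515625), (58.069725036621094, 66.22354125976562), 142.656982421875) [445.32707155  84.34361171  24.        ]
roller [502.31080636  49.18828796  50.        ]
big [560.6371173  -85.39027003  10.        ]
plug [457.44921813 -58.68123154  10.        ]
brush [457.38703155 173.25870257  10.        ]
```

```bash
cat >> h.py <<'E'
F=np.array([515.9,48.8]);TH=-0.088
def W(x,y,z):
    c,s=np.cos(TH),np.sin(TH);return np.array([F[0]+c*x-s*y,F[1]+s*x+c*y,z])
def Finv(p):
    c,s=np.cos(TH),np.sin(TH);d=np.array(p[:2])-F;return np.array([c*d[0]+s*d[1],-s*d[0]+c*d[1],p[2]])
_M=Ro.from_euler("z",TH).as_matrix()@np.array([[-1,0,0],[0,1,0],[0,0,-1.]])
_q=Ro.from_matrix(_M).as_quat();Q=[_q[3],_q[0],_q[1],_q[2]]
def grip(th): a=th+np.arctan2(10,107);return 90-107.5*np.cos(a),0,40+107.5*np.sin(a)
def st(env,l=""):
    o=env.get_obs();print(l,"t%.1f"%o["t"],"tcp_fix",np.round(Finv(o["tool_pos"]),1),"F",np.round(o["force"],1),"w%.3f"%o["width"],"gf%.1f"%o["gripper_force"]);return o
E
python3 - <<'E'
from h import *
from rig import env
env.gripper_to(0.55)
env.reach(W(-17,0,120),Q);st(env,"above");print(np.round(env.get_obs()["q"],2))
k=env.get_calibration("wrist");im=env.get_image("wrist");cv2.imwrite("pics/w1.png",im)
for p in [(-17,0,50),(54.4,24.4,23),(54.4,-24.4,23)]: print(proj(k,W(*p)).round(1))
E
```

```text
above t2.1 tcp_fix [-1.630e+01  1.000e-01  1.204e+02] F [-0.8 -0.4 -0.6] w0.550 gf0.0
[ 0.1   0.31  1.99 -0.    0.84 -1.38]
[282.2 227.2]
[311.8 297.4]
[252.8 297.4]
```

View pics/w1.png

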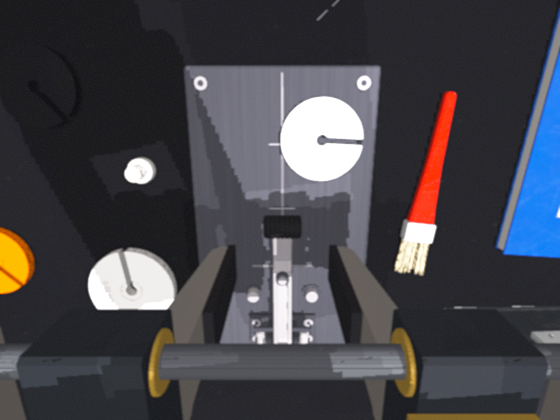

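The roller is at (282,227), exactly where predicted, and the pins are at (253,296) and (312,295), within 2 px of prediction. The weight is at (322,139). The pose is confirmed, so I'll grip and swing the clip up.

```bash
python3 - <<'E'
from h import *
from rig import env
env.move_l(W(*grip(0)),Q,rate=80);o0=st(env,"at grip")
env.gripper_to(0.2,15);o=st(env,"closed")
if not .25<o["width"]<.33: raise SystemExit("bad grasp")
for i,th in enumerate(np.linspace(0,1.78,14)[1:]):
    env.move_l(W(*grip(th)),Q,rate=60);o=st(env,"%.2f"%th)
    if np.linalg.norm(o["force"])>35 or o["width"]<.25: raise SystemExit("stop")
E
```

```text
at grip t3.2 tcp_fix [-16.7   0.1  50.4] F [ 0.2 -0.4  0.8] w0.552 gf0.0
closed t3.7 tcp_fix [-16.9   0.1  50.2] F [-0.9 -0.5  2.6] w0.278 gf15.0
0.14 t4.1 tcp_fix [-14.7   0.   64.8] F [ 0.4  1.2 -2.6] w0.280 gf15.0
0.27 t4.5 tcp_fix [-10.5   0.   78.9] F [-1.6  2.5 -1.9] w0.280 gf15.0
0.41 t4.9 tcp_fix [-4.3  0.  92.2] F [-3.   2.5  0.3] w0.283 gf15.0
0.55 t5.3 tcp_fix [  4.2   0.  105. ] F [-4.7  3.5  1. ] w0.279 gf15.0
0.68 t5.7 tcp_fix [ 14.   -0.  116.2] F [-4.7  1.9  1.7] w0.277 gf15.0
0.82 t6.1 tcp_fix [ 24.8  -0.  125.6] F [-4.3  2.7  4.1] w0.280 gf15.0
0.96 t6.5 tcp_fix [ 36.7  -0.  133.4] F [-4.4  2.1  4.8] w0.281 gf15.0
1.10 t6.8 tcp_fix [ 50.1  -0.  139.8] F [-4.3  0.8  6.3] w0.281 gf15.0
1.23 t7.2 tcp_fix [ 64.2   0.  144.4] F [-2.6  2.3  7.1] w0.282 gf15.0
1.37 t7.6 tcp_fix [ 78.7   0.  147. ] F [-1.4  2.   6.4] w0.280 gf15.0
1.51 t8.0 tcp_fix [ 93.5   0.  147.7] F [1.  1.1 6.4] w0.284 gf15.0
1.64 t8.4 tcp_fix [108.3   0.  146.3] F [1.3 0.2 5.4] w0.280 gf15.0
1.78 t8.8 tcp_fix [122.7   0.  143. ] F [3.  0.5 6.3] w0.276 gf15.0
```

```bash
python3 - <<'E'
from h import *
from rig import env
env.gripper_to(0.6);env.sleep(.3)
env.move_l(W(122,0,215),Q,rate=150)
env.move_l(W(-30,15,180),Q,rate=200);env.gripper_to(0.8)
k=env.get_calibration("wrist");im=env.get_image("wrist");cv2.imwrite("pics/w2.png",im);g=cv2.cvtColor(im,6)
w=disc(g,proj(k,W(-73,29,24))+[0,8]);c=Finv(ray(k,w[0],24));print(w,c)
cv2.imwrite("pics/s2.png",env.get_image("side")[100:320,120:400]);st(env)
E
```

```text
((297.4072265625, 153.41885375976562), (75.66834259033203, 81.72496795654297), 135.0644989013672) [-70.12500334  28.57365898  24.        ]
 t11.8 tcp_fix [-29.9  15.  180. ] F [ 0.2  0.1 -0.2] w0.800 gf0.0
```

View pics/s2.png

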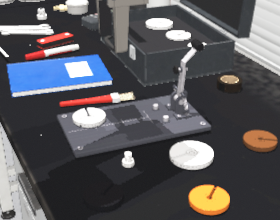

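The clip stands open by itself. The weight is still on the loading end at about (-72, 29) in the fixture frame. I'll slide it now.

```bash
python3 - <<'E'
from h import *
from rig import env
env.move_l(W(-72,29,90),Q,rate=150)
env.move_l(W(-72,29,50),Q,rate=80);st(env,"near")
env.move_l(W(-72,29,36),Q,rate=30);o=st(env,"down")
if abs(o["force"][2])>8: raise SystemExit("contact")
env.gripper_to(0.55,8);o=st(env,"gripped")
if not .58<o["width"]<.68: raise SystemExit("bad")
for p in [(-30,10),(0,0),(20,0)]:
    env.move_l(W(*p,36),Q,rate=50);o=st(env,p)
    if np.linalg.norm(o["force"])>25: raise SystemExit("force")
env.gripper_to(0.8);st(env,"open")
env.move_l(W(20,0,75),Q,rate=60)
env.move_l(W(-40,0,75),Q,rate=150);env.gripper_to(0.435)
k=env.get_calibration("wrist");im=env.get_image("wrist");cv2.imwrite("pics/w3.png",im);st(env)
E
```

```text
near t13.3 tcp_fix [-71.8  29.   50.1] F [-0.1 -0.5 -0.2] w0.801 gf0.0
down t13.9 tcp_fix [-72.1  29.   35.9] F [-0.4 -0.1 -0.3] w0.803 gf0.0
gripped t14.3 tcp_fix [-71.9  29.   36.1] F [0.  0.1 0.5] w0.636 gf8.0
(-30, 10) t15.4 tcp_fix [-30.5   9.9  36.1] F [-2.2  0.9  4.6] w0.638 gf8.0
(0, 0) t16.1 tcp_fix [ 0.4 -0.1 36.1] F [ 0.5 -2.   0.9] w0.634 gf8.0
(20, 0) t16.7 tcp_fix [20.   0.1 35.8] F [ 0.7  1.  -1.3] w0.634 gf8.0
open t17.1 tcp_fix [19.9 -0.  36. ] F [-0.5  0.1  0.2] w0.803 gf0.0
 t19.2 tcp_fix [-40.   0.  75.] F [-0.3 -0.1 -1.1] w0.438 gf0.0
```

View pics/w3.png

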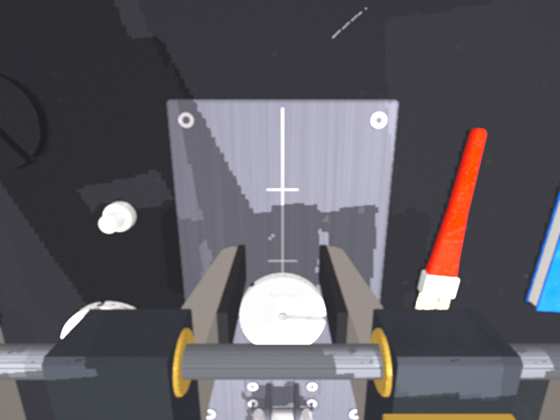

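The weight is centred in front of the pins, at about (282,310). I'll push it home from behind with both fingertips.

```bash
python3 - <<'E'
from h import *
from rig import env
env.move_l(W(-40,0,36),Q,rate=80);f0=st(env,"down")["force"]
env.move_l(W(-18,0,36),Q,rate=60)
n=np.array([np.cos(TH),np.sin(TH),0])
for x in np.arange(-16,4.1,1):
    env.move_l(W(x,0,36),Q,rate=25);fs=[]
    for _ in range(4): env.sleep(.03);fs.append(env.get_obs()["force"])
    f=-(np.mean(fs,0)-f0)@n;print(x,round(f,1),end="; ")
    if f>9: break
st(env,"\nend");env.sleep(.3)
env.move_l(W(-45,0,36),Q,rate=80)
env.move_l(W(-80,0,150),Q,rate=200)
env.gripper_to(0.55)
k=env.get_calibration("wrist");im=env.get_image("wrist");cv2.imwrite("pics/w4.png",im);g=cv2.cvtColor(im,6)
print(proj(k,W(30,0,24)),[proj(k,W(54.4,s*24.4,23)).round(1) for s in(1,-1)])
st(env)
E
```

```text
down t19.8 tcp_fix [-40.   -0.   35.9] F [-0.5  0.7 -0.1] w0.437 gf0.0
-16.0 -0.4; -15.0 -0.5; -14.0 0.3; -13.0 0.3; -12.0 -0.4; -11.0 -0.4; -10.0 0.5; -9.0 0.1; -8.0 0.3; -7.0 0.4; -6.0 0.1; -5.0 0.1; -4.0 -0.1; -3.0 0.2; -2.0 -0.2; -1.0 1.8; 0.0 5.0; 1.0 6.5; 2.0 8.6; 3.0 10.5; 
end t28.0 tcp_fix [ 0.1 -0.3 35.5] F [-10.8   2.4   5.2] w0.436 gf5.5
[282.42159119 318.92999353] [array([307.8, 340.3]), array([257.1, 340.3])]
 t30.2 tcp_fix [-8.020e+01 -1.000e-01  1.495e+02] F [-0.8 -0.   0.2] w0.550 gf0.0
```

View pics/w4.png

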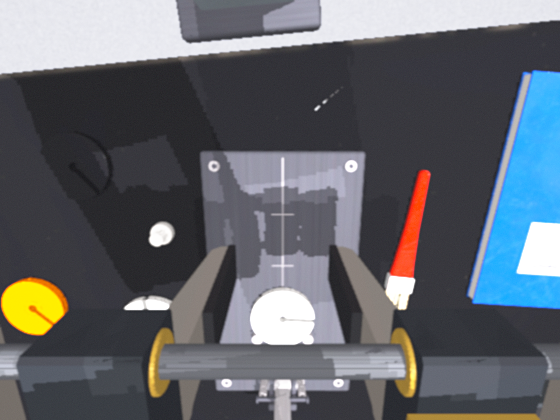

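The weight shows at (283,319) against a predicted home of (282.4,318.9), touching both pins, and the push met a firm stop. Next I'll lower the clip under hold.

```bash
python3 - <<'E'
from h import *
from rig import env
env.move_l(W(-30,0,215),Q,rate=200)
env.move_l(W(122.5,0,215),Q,rate=200)
env.move_l(W(*grip(1.8)),Q,rate=100);st(env,"at grip")
env.gripper_to(0.2,20);o=st(env,"closed")
if not .25<o["width"]<.33: raise SystemExit("bad grasp")
for th in list(np.linspace(1.8,.2,13)[1:])+[.16,.14,.13]:
    env.move_l(W(*grip(th)),Q,rate=50 if th>.2 else 25);o=st(env,"%.2f"%th)
    if np.linalg.norm(o["force"])>35 or o["width"]<.25: raise SystemExit("stop")
E
```

```text
at grip t32.5 tcp_fix [1.245e+02 1.000e-01 1.425e+02] F [-0.2  0.4 -0.8] w0.543 gf0.0
closed t33.0 tcp_fix [124.3   0.  142.3] F [-0.3 -0.2  2.3] w0.278 gf20.0
1.67 t33.5 tcp_fix [1.101e+02 1.000e-01 1.459e+02] F [2.2 0.1 1.6] w0.281 gf20.0
1.53 t33.9 tcp_fix [ 95.6   0.  147.5] F [2.3 0.7 3.6] w0.282 gf20.0
1.40 t34.3 tcp_fix [ 81.    0.  147.1] F [0.7 0.4 4.9] w0.278 gf20.0
1.27 t34.8 tcp_fix [ 67.2   0.  145. ] F [-0.6  1.4  4.6] w0.281 gf20.0
1.13 t35.2 tcp_fix [ 53.5   0.  141.1] F [-0.2  1.8  2.6] w0.282 gf20.0
1.00 t35.6 tcp_fix [ 40.5   0.  135.4] F [-1.5  1.6  1.9] w0.279 gf20.0
0.87 t36.1 tcp_fix [ 28.3   0.  128. ] F [-0.4  2.4  1.2] w0.278 gf20.0
0.73 t36.5 tcp_fix [ 17.1   0.  119. ] F [-0.5  2.4 -0.3] w0.282 gf20.0
0.60 t36.9 tcp_fix [  7.2   0.  108.6] F [-1.   2.8 -1.1] w0.284 gf20.0
0.47 t37.4 tcp_fix [-1.3 -0.  96.9] F [-0.8  3.3 -0.7] w0.281 gf20.0
0.33 t37.8 tcp_fix [-8.  -0.  84.3] F [-1.1  2.5 -1.4] w0.280 gf20.0
0.20 t38.5 tcp_fix [-13.   0.  71.] F [-1.5  3.1 -1.2] w0.279 gf20.0
0.16 t38.9 tcp_fix [-14.1   0.   66.8] F [-2.5  3.1 -0.3] w0.278 gf20.0
0.14 t39.1 tcp_fix [-14.6   0.   64.7] F [-2.8  3.8 -1.3] w0.280 gf20.0
0.13 t39.4 tcp_fix [-14.8   0.   63.8] F [-2.3  3.1 -0.4] w0.279 gf20.0
```

```bash
python3 - <<'E'
from h import *
from rig import env
env.gripper_to(0.55);env.sleep(.3);st(env,"open")
env.move_l(W(-15,0,140),Q,rate=80)
env.move_l(W(-120,0,190),Q,rate=200)
k=env.get_calibration("wrist");im=env.get_image("wrist")
print(proj(k,W(30,0,24)),proj(k,W(*grip(.135))))
s=cv2.resize(env.get_image("side")[170:270,150:350],None,fx=2.8,fy=2.8)
cv2.imwrite("pics/w5.png",np.vstack([im[150:],s[:,:560]]));st(env)
E
```

```text
open t40.2 tcp_fix [-14.8  -0.   63.8] F [0.  1.3 0.1] w0.549 gf0.0
[282.10753319 327.16085711] [282.10356281 313.00299167]
 t42.1 tcp_fix [-119.2    0.   189.6] F [ 0.4 -0.8  0.6] w0.552 gf0.0
```

View pics/w5.png

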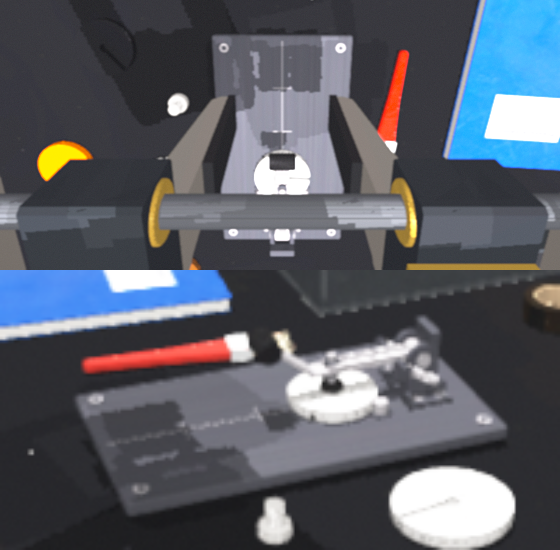

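The weight is home against the pins at (282,177) in the crop. The clip's foot is down on it, with the roller at (282,162) as predicted. The larger weight, brush and plug have not moved, and the gripper is clear.

```bash
python3 -c "
from rig import env
print(env.hand_in())"
```

```text
the job is handed in; nothing more can be done
None
```

I handed the job in at about 42 s of robot time: the weight is home against both pins, the clip was lowered under hold and rests on it, and the larger weight, brush and plug look unmoved in the last pictures; `hand_in()` returned no verdict.

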